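# Feed the dessert-cup carrier past the spring catch

### The arm

A 6-joint arm with a two-finger parallel gripper is mounted at the origin on the work surface. World frame = base frame: x ahead of the robot, y to its left, z up, the work surface at z = 0. Lengths are in m, angles in rad, forces in N, time in s.
With the tool pointing down it reaches from about 0.375 to 0.975 m from the base axis. Payload 3.8 kg.
Tool frame: the origin (TCP) lies at the very end of the fingers, on their centre line; the grasp point (between the pads) lies 19 mm behind it (bot.pinch_z is the distance from the TCP to the grasp point, in m); x points along the fingers, y is the direction in which the jaws open and shut, and the axes are right-handed (so a half turn about x gives the same grasp; the last joint's range is limited). The gripper opens to 85 mm and grips with 20 to 120 N. Pads are 22 mm wide; open, the fingers measure 114 mm over their backs; the gripper's body (76 mm by 85 mm) begins 54 mm behind the grasp point. The pads swing forward as they close: fully open they stand 13 mm farther back than shut.
Start: joints at [1.199, 0.264, 1.604, -0, 1.274, -0.037], TCP at [0.222, 0.638, 0.231] pointing down, gripper open.
Joint ranges: [-2.63, 2.63], [-0.94, 2.18], [0.31, 2.57], [-1.31, 4.45], [0, 2.66], [-2.55, 2.55]. Speed limits (rad/s): [2.57, 2.57, 3.14, 3.14, 3.14, 3.14].

### API

Orientations are given as a rotation vector (axis times angle).
In Python, from workcell import monitor, imaging, finish_job, bot gives the robot as it stands.
- The arm moves only by the tool jog_arm, never from a script. Its argument "rows" is a list of rows, each a list of 7 numbers: the shift along the tool's x, y, z in m, then the turn, a rotation vector about the tool's x, y, z in rad, then the opening in per cent of the stroke, from 0 (shut) to 100 (fully open). A call has 1 to 20 rows; each row is the pose to reach, as a shift and turn from the pose measured when the call began, along the tool's axes at that moment; what a row does not reach only later rows make up. A row lasts 1/10 s, in which the tool goes at most 50 mm and 8.59 degrees, less where a joint would pass 70% of its speed; a pose out of reach is approached as far as the arm can. A call with a gripper value outside its range is refused whole. The fingers move at their own pace and stop on an object; "force" is the grip in N (left out, the last holds). Time passes only in rows, so rows that repeat a pose let the fingers close. It gives the time, the measured TCP pose, the force and the opening at its end, in the units of the state.
- monitor.read_state(): the state, without advancing time (a new reading comes with each control period).
- imaging.read_camera(name): name is "scene" or "side" or "wrist"; returns the picture (384x512x3 uint8, blue, green, red); there is no depth.
- imaging.camera_params(name): a dict with "fx", "fy", "cx", "cy" (pixels), "T" (4x4, takes a point from camera to world coordinates); the wrist camera has in their place "T_tool_cam" (4x4, takes a point from camera to tool coordinates, whose origin is the TCP and whose axes are the tool frame's). Camera axes: x right, y down, z forward; pixel columns grow to the right and rows downward; lengths in m; the calibration is good to about 2 mm. A picture is of the moment at which its call begins: read the wrist's pose just before it. camera_params takes no time and is no camera call.
- finish_job(): hands the job in, once; it reports no verdict.
The state is a dict: "time": time; "q": joint angles; "joint_vel": joint speeds; "joint_torque": joint torques, N m; "tool_pos": TCP position; "tcp_rot": TCP orientation; "wrist_force": force on the tool from outside, world axes, zero at the start; "torque": the same for the moment, N m; "width": opening from 0.0 (shut) to 1.0 (fully open).
Only numpy, scipy, OpenCV 4.12 (cv2) and the standard library are available. Lean on these libraries where they do the work, as an engineer would, in place of code of your own. Each camera call takes 0.05 s, during which the arm holds its last target. There are 200 camera calls.

### The job

On the serving counter, press the red spring bar down with the fingertips and keep it down while you push the blue tab sideways with the fingers, so that the white cup carrier slides past the steel catch tooth and fully home against the black end stop. Then let the bar spring back up, so that the tooth stands locked behind the tab. Only press and push: do not lift the carrier or its cups, and leave the spare cup, the jar and the sauce bottle alone.

Things in the scene. Friction and masses are not known exactly. Their poses are not given: they have to be found in the camera images.
- track: Fixed aluminium channel, 104 mm wide, 412 long, grey rails 26 high; position and yaw vary. Origin on the counter under its centre. y runs along it towards the black end stop (the way to push; stop face at y = +200 mm, 42 high), z up; the red spring bar is on its -x side, nearer the robot. A low grey stop closes the other end.
- catch (a joint): Travel of the spring catch (red bar and steel tooth as one, straight down): 0 = up, 0.018 m = fully pressed. The spring pushes up with 2 to 3 N at the start, about 7 N fully down, and returns it when let go. From 0.012 on, the tab passes over the tooth; 0.015 to 0.017 is comfortable.
- press_bar (a point): Centre of the red press bar's top, 30 mm above the counter when up, 12 when fully down. The bar is flat, 48 mm wide (track x), 220 long (track y), reaching under the tab's whole way: fingertips can press it anywhere and slide along it as it stays down. In the track's frame the centre is at x = -116, y = -45 mm.
- tooth (a point): Centre of the top of the dark steel tooth, 48 mm above the counter when up; moves with the bar. 10 mm thick along the track, at y = +17 mm in the track's frame; it spans x = -87 to -67 mm, between bar and channel, so fingers on the bar pass beside it. When up it overlaps the tab by 12 mm in height and blocks it both ways.
- carrier: White open tray, loose in the channel with 2 mm play each side and sliding easily, 88 mm wide, 200 long, 28 high, about 0.65 kg with its cups. Origin under its centre, axes as the track's. Starts 60 to 135 mm short of home; at home its front edge touches the end stop (origin at y = +100 mm in the track's frame).
- push_tab (a point): Centre of the outer part of the blue tab, an upright plate on the carrier's side, over the bar: 16 mm thick (y), from x = -40 to -140 mm in the carrier's frame, underside 36 and top 62 mm above the counter. This point is 49 above, at x = -116, y = -60 in the carrier's frame; pushing face 8 mm to its -y. At home it is at y = +40 in the track's frame, the raised tooth 10 mm behind the tab.
- cup_a_mid (a point): Rear one of two yellow dessert cups, closed, standing loose in the carrier, 76 mm across, 60 mm tall, top about 76 mm above the counter. This point is half-way up; z is its upright axis.
- cup_b_mid (a point): Front one of the two cups in the carrier, same shape.
- spare_cup_mid (a point): Bystander: a third such cup standing on the counter, this point half-way up (30 mm).
- jar: Bystander: a jar with a red lid, 64 mm across, 85 mm tall, origin under its base.
- sauce: Bystander: a sauce bottle, 60 mm across, 170 mm tall, beyond the track, origin under its base.

How it is judged:
On the way, in this order (a step that is already met when the one before it is completed fails the run):
1. the spring bar is pressed down while the tab is still short of the tooth (value of joint catch above 0.011 m and y of push_tab in the frame of track below 0.01 m), for 0.1 s.
2. the tab has passed over the tooth with the bar still held down (value of joint catch above 0.011 m and y of push_tab in the frame of track above 0.03 m), for 0.05 s.
At the end, for the whole second after the job is handed in: The carrier lies flat in its track within 5 mm of the end stop and at rest, both cups upright in it, and the catch has sprung back up (within 2 mm) with its tooth behind the tab (y of carrier in the frame of track above 0.095 m and height (world z) of push_tab below 0.053 m and angle between the y axis of carrier and the y axis of track, either way round below 0.08 rad and value of joint catch below 0.002 m and linear speed of carrier below 0.01 m/s and angle between each of cup_a_mid, cup_b_mid's own z axis and vertical below 0.15 rad and height (world z) of each of cup_a_mid, cup_b_mid below 0.052 m and horizontal distance between each of cup_a_mid, cup_b_mid and carrier below 0.08 m); the robot touches nothing.
It fails at once if the carrier is lifted or tipped out of its track (more than 12 mm up, or 12 degrees) (height (world z) of push_tab above 0.061 m or angle between carrier's own z axis and vertical above 0.21 rad).
It fails at once if a cup on the carrier is lifted out (more than 15 mm) or tipped over (height (world z) of any of cup_a_mid, cup_b_mid above 0.061 m or angle between any of cup_a_mid, cup_b_mid's own z axis and vertical above 0.5 rad).
It fails at once if the spare cup, the jar or the sauce bottle is moved more than 15 mm or tipped (distance of any of spare_cup_mid, jar, sauce from where it was at the start of the episode above 0.015 m or angle between any of spare_cup_mid, jar, sauce's own z axis and vertical above 0.3 rad).
It also fails if it takes over 35 s, if anything falls off the work surface, if the arm or the gripper's body presses on something with over 40 N, if the wrist force passes 120 N, or if a joint passes its speed limit or range.

## Working session

There is one attempt and no reset: what is moved stays moved. The work goes in short steps, Python scripts to look and compute and a tool call to move; the robot and the scene stay as the last step left them, time stands still between calls to the robot, and variables do not carry over. Pictures are saved under pics/ and viewed, about 8 in all and at most 12, crops included, and the job is handed in when it is done.

Besides the shell and the picture viewer there is one more tool, called after "Emit:" by a JSON object that holds its "fn" and its "kwargs". jog_arm: Moves the arm, as the interface text tells. Its arguments: {"type":"object","properties":{"rows":{"type":"array","items":{"type":"array","items":{"type":"number"}}},"force":{"type":"number"}},"required":["rows"]}

```bash
mkdir -p pics; ls; python3 - <<'E'
from workcell import monitor, imaging, bot
import cv2,numpy as np
s=monitor.read_state();print(s)
for n in("scene","side"):
    im=imaging.read_camera(n);cv2.imwrite(f"pics/{n}0.png",im);p=imaging.camera_params(n);print(n,p)
print(imaging.camera_params("wrist"))
a=cv2.imread("pics/scene0.png");b=cv2.imread("pics/side0.png")
cv2.imwrite("pics/both.png",cv2.resize(np.vstack([a,b]),None,fx=.78,fy=.78))
E
```

```text
pics
{'time': 0.0, 'q': array([ 1.19909337e+00,  2.64754294e-01,  1.60537040e+00,  2.83185673e-05,
        1.27369091e+00, -3.68801982e-02]), 'joint_vel': array([-0.00053974, -0.00138652, -0.00035452, -0.0016081 ,  0.00272793,
       -0.00105009]), 'joint_torque': array([-6.49980084e-04, -5.15100861e+01, -3.67320800e+01, -7.16321688e-05,
        1.29445075e-02, -1.14769676e-05]), 'tool_pos': array([0.22152271, 0.63684667, 0.22996319]), 'tcp_rot': array([ 0.26105874,  1.55525669, -0.26448263]), 'wrist_force': array([ 0.00399722,  0.04672678, -0.54351183]), 'torque': array([0.03072857, 0.02802328, 0.01984802]), 'width': 0.9958446357333435}
scene {'fx': 374.4400447285711, 'fy': 374.4400447285711, 'cx': 256.02194598068894, 'cy': 193.66180622807232, 'T': array([[ 0.45504085,  0.65707508, -0.60099098,  1.10673116],
       [ 0.89034598, -0.32443666,  0.31941335, -0.32452978],
       [ 0.01489505, -0.68043603, -0.73265609,  0.71562242],
       [ 0.        ,  0.        ,  0.        ,  1.        ]])}
side {'fx': 372.8204439101848, 'fy': 372.8204439101848, 'cx': 264.0199639814497, 'cy': 189.4776569988237, 'T': array([[-0.93511538, -0.21613684,  0.2807919 ,  0.33337964],
       [-0.354341  ,  0.57328378, -0.73877477,  0.58076466],
       [-0.00129699, -0.79033574, -0.61267262,  0.55462417],
       [ 0.        ,  0.        ,  0.        ,  1.        ]])}
{'fx': 340.7094923902942, 'fy': 340.7094923902942, 'cx': 254.90807731519266, 'cy': 196.2494579202506, 'T_tool_cam': array([[ 5.94181437e-04, -3.27963633e-01,  9.44690162e-01,
        -1.43246972e-01],
       [ 9.99999811e-01,  4.40758134e-05, -6.13667935e-04,
        -3.59991321e-05],
       [ 1.59622778e-04,  9.44690348e-01,  3.27963597e-01,
        -8.39458465e-02],
       [ 0.00000000e+00,  0.00000000e+00,  0.00000000e+00,
         1.00000000e+00]])}
```

View pics/both.png

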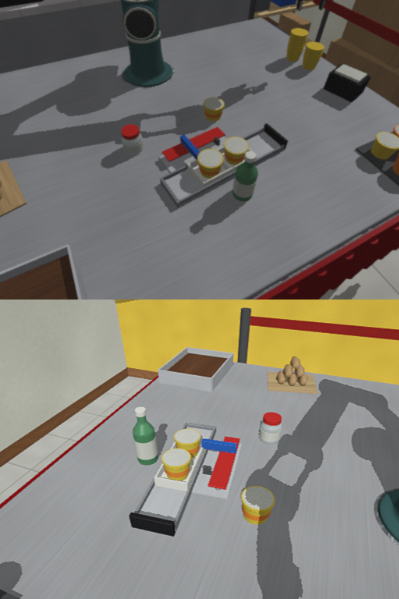

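The scene view shows the red bar around (250,185) and the side view around (288,210), full-resolution pixels. The blue tab crosses it, the black stop is at the far +y end, and the jar, spare cup and bottle are clear of the bar. Next I'll measure with colour masks cast onto the known heights.

```bash
cat > h.py <<'E'
import cv2,numpy as np
from workcell import monitor, imaging
def cast(uv,p,z,T=None):
    T=p["T"] if T is None else T
    uv=np.asarray(uv,float).reshape(-1,2)
    d=np.c_[(uv[:,0]-p["cx"])/p["fx"],(uv[:,1]-p["cy"])/p["fy"],np.ones(len(uv))]@T[:3,:3].T
    return (T[:3,3]+d*((z-T[2,3])/d[:,2])[:,None])[:,:2]
def mask(im,c):
    h=cv2.cvtColor(im,cv2.COLOR_BGR2HSV)
    if c=="red": return cv2.inRange(h,(0,150,70),(6,255,255))|cv2.inRange(h,(174,150,70),(180,255,255))
    if c=="blue": return cv2.inRange(h,(105,130,60),(125,255,255))
    if c=="black": return cv2.inRange(h,(0,0,0),(180,255,45))
E
python3 - <<'E'
from h import *
from workcell import bot
for n in("scene","side"):
    im=cv2.imread(f"pics/{n}0.png");p=imaging.camera_params(n)
    for c,z in(("red",.03),("blue",.062),("black",.042)):
        k,l,st,ce=cv2.connectedComponentsWithStats(mask(im,c))
        for i in range(1,k):
            if st[i,4]<60: continue
            v,u=np.nonzero(l==i)
            w=cast(np.c_[u,v],p,z)
            m=w.mean(0)
            if not(.2<m[0]<1 and 0<m[1]<1): continue
            r=cv2.minAreaRect((w*1000).astype(np.float32))
            print(n,c,st[i],np.round(ce[i]),"c",np.round(r[0]),"sz",np.round(r[1]),"ang",round(r[2],1),"box",np.round(cv2.boxPoints(r)).tolist())
crop=lambda n,x,y:cv2.resize(cv2.imread(f"pics/{n}0.png")[y:y+180,x:x+240],None,fx=2.4,fy=2.4,interpolation=cv2.INTER_CUBIC)
cv2.imwrite("pics/crop.png",cv2.resize(np.vstack([crop("scene",150,110),crop("side",160,150)]),None,fx=.69,fy=.69))
E
```

```text
scene red [244 163  44  27 520] [265. 176.] c [498.  26.] sz [ 47. 112.] ang 6.8 box [[468.0, 79.0], [481.0, -32.0], [528.0, -26.0], [515.0, 85.0]]
scene red [ 329  276  183  108 1576] [421. 333.] c [998. 116.] sz [462.  13.] ang 90.0 box [[991.0, -115.0], [1004.0, -115.0], [1004.0, 347.0], [991.0, 347.0]]
scene black [ 415   90   60   41 1251] [442. 111.] c [477. 673.] sz [149. 228.] ang 26.7 box [[359.0, 742.0], [461.0, 538.0], [594.0, 605.0], [492.0, 809.0]]
scene black [338 159  30  32 330] [352. 174.] c [602. 226.] sz [118.  32.] ang 6.1 box [[542.0, 236.0], [545.0, 204.0], [662.0, 216.0], [659.0, 248.0]]
scene black [457 191  55  47 628] [491. 211.] c [832. 442.] sz [123. 146.] ang 37.9 box [[739.0, 462.0], [829.0, 346.0], [926.0, 422.0], [836.0, 538.0]]
side red [  0  98 203 170 649] [ 87. 193.] c [946. -58.] sz [ 10. 779.] ang 0.1 box [[940.0, 332.0], [942.0, -448.0], [952.0, -448.0], [950.0, 332.0]]
side red [ 267  195   35   48 1017] [284. 219.] c [500.  20.] sz [ 46. 145.] ang 6.2 box [[469.0, 90.0], [484.0, -54.0], [530.0, -49.0], [515.0, 95.0]]
side black [166 274  58  29 981] [195. 288.] c [583. 254.] sz [111.  35.] ang 6.1 box [[526.0, 265.0], [530.0, 231.0], [640.0, 243.0], [637.0, 277.0]]
```

View pics/crop.png

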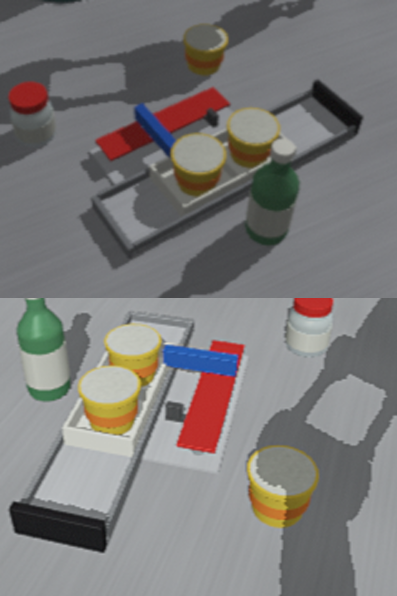

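```bash
cat >> h.py <<'E'
from scipy.spatial.transform import Rotation as Ro
O=np.array([.6145,.032]); D=np.array([-.113,.9936]); X=np.array([D[1],-D[0]])
def tr(w): w=np.asarray(w)-O; return np.c_[w@X,w@D]*1000   # world->track mm
E
python3 - <<'E'
from h import *
for n,y in(("scene",(150,110)),("side",(160,150))):
    im=cv2.imread(f"pics/{n}0.png");p=imaging.camera_params(n)
    h=cv2.cvtColor(im,cv2.COLOR_BGR2HSV)
    m=cv2.inRange(h,(95,170,40),(130,255,255))
    k,l,st,ce=cv2.connectedComponentsWithStats(m)
    for i in range(1,k):
        if st[i,4]<60: continue
        v,u=np.nonzero(l==i)
        r=cv2.minAreaRect((cast(np.c_[u,v],p,.062)*1000).astype(np.float32))
        hl=cv2.convexHull(np.c_[u,v].astype(np.int32))
        print(n,st[i],"box track",np.round(tr(cv2.boxPoints(r)/1000)).tolist(),r[1]);print(np.round(tr(cast(cv2.approxPolyDP(hl,1.5,True),p,.062))).tolist())
    # all red near
    k,l,st,ce=cv2.connectedComponentsWithStats(mask(im,"red"))
    for i in range(1,k):
        v,u=np.nonzero(l==i);w=cast(np.c_[u,v],p,.03);t=tr(w)
        if abs(t.mean(0)[0]+116)<60 and abs(t.mean(0)[1])<200 and st[i,4]>8:print("red",st[i],np.round([t.min(0),t.max(0)]).tolist())
p=imaging.camera_params("side");print("spare,jar",cast([[330,263]],p,.03),cast([[348,166]],p,.05))
s=monitor.read_state();print(Ro.from_rotvec(s["tcp_rot"]).as_matrix().round(3), imaging.camera_params("side")["T"][:3,3])
E
```

```text
scene [348   0  31   8 151] box track [[-841.0, 968.0], [-770.0, 926.0], [-697.0, 1046.0], [-768.0, 1089.0]] (140.80938720703125, 82.35689544677734)
[[-768.0, 1089.0], [-744.0, 1058.0], [-751.0, 957.0], [-841.0, 968.0]]
scene [232 173  23  29 234] box track [[-139.0, -71.0], [-139.0, -94.0], [-39.0, -92.0], [-39.0, -69.0]] (100.31216430664062, 23.04867172241211)
[[-39.0, -89.0], [-118.0, -90.0], [-139.0, -77.0], [-139.0, -71.0], [-60.0, -69.0], [-51.0, -73.0]]
red [244 163  44  27 520] [[-140.0, -48.0], [-93.0, 63.0]]
red [208 184  34  23 398] [[-140.0, -153.0], [-93.0, -81.0]]
side [259 179  44  18 518] box track [[-141.0, -35.0], [-141.0, -78.0], [-42.0, -77.0], [-42.0, -34.0]] (99.138916015625, 42.916404724121094)
[[-141.0, -50.0], [-139.0, -36.0], [-54.0, -35.0], [-48.0, -41.0], [-42.0, -74.0], [-130.0, -77.0], [-137.0, -75.0]]
red [287 176  20  14 124] [[-139.0, -147.0], [-93.0, -103.0]]
red [ 267  195   35   48 1017] [[-139.0, -71.0], [-92.0, 74.0]]
spare,jar [[0.38297585 0.1109609 ]] [[ 0.40843096 -0.18504321]]
[[-0.001  0.329  0.944]
 [-0.002  0.944 -0.329]
 [-1.    -0.002 -0.   ]] [0.33337964 0.58076466 0.55462417]
```

Emit:
{"fn": "jog_arm", "kwargs": {"rows": [[0.05,-0.593,0.513,1.122,0,0,0],[0.05,-0.593,0.513,1.122,0,0,0],[0.05,-0.593,0.513,1.122,0,0,0],[0.05,-0.593,0.513,1.122,0,0,0],[0.05,-0.593,0.513,1.122,0,0,0],[0.05,-0.593,0.513,1.122,0,0,0],[0.05,-0.593,0.513,1.122,0,0,0],[0.05,-0.593,0.513,1.122,0,0,0],[0.05,-0.593,0.513,1.122,0,0,0],[0.05,-0.593,0.513,1.122,0,0,0],[0.05,-0.593,0.513,1.122,0,0,0],[0.05,-0.593,0.513,1.122,0,0,0],[0.05,-0.593,0.513,1.122,0,0,0],[0.05,-0.593,0.513,1.122,0,0,0],[0.05,-0.593,0.513,1.122,0,0,0],[0.05,-0.593,0.513,1.122,0,0,0],[0.05,-0.593,0.513,1.122,0,0,0],[0.08,-0.593,0.513,1.122,0,0,0],[0.11,-0.593,0.513,1.122,0,0,0],[0.11,-0.593,0.513,1.122,0,0,0]]}}

```text
time: 2.1
tool_pos: [0.5067, -0.0904, 0.1166]
tcp_rot: [1.121, 1.27, -1.132]
wrist_force: [-1.9, 0.7, -1.6]
width: 0.003
```

```bash
python3 - <<'E'
from h import *
s=monitor.read_state();R=Ro.from_rotvec(s["tcp_rot"]).as_matrix();print(R.round(3),s["tool_pos"],tr(s["tool_pos"][:2]))
d=np.degrees(np.arctan2(R[1,1],R[0,1]));print("jaw angle",d,"track x",np.degrees(np.arctan2(X[1],X[0])))
w=imaging.read_camera("wrist");sd=imaging.read_camera("side")
c=cv2.resize(sd[130:310,160:400],(512,384),interpolation=cv2.INTER_CUBIC)
cv2.imwrite("pics/a1.png",cv2.resize(np.hstack([w,c]),None,fx=.78,fy=.78))
p=imaging.camera_params("wrist");T=np.eye(4);T[:3,:3]=R;T[:3,3]=s["tool_pos"];T=T@p["T_tool_cam"]
h=cv2.cvtColor(w,cv2.COLOR_BGR2HSV)
for nm,m,z in(("blue",cv2.inRange(h,(95,170,40),(130,255,255)),.062),("red",mask(w,"red"),.03)):
    k,l,st,ce=cv2.connectedComponentsWithStats(m)
    for i in range(1,k):
        if st[i,4]<300: continue
        v,u=np.nonzero(l==i);hl=cv2.convexHull(np.c_[u,v].astype(np.int32));a=cv2.approxPolyDP(hl,3,True)
        print(nm,st[i],a.reshape(-1,2).tolist(),np.round(tr(cast(a,p,z,T))).tolist())
E
```

```text
[[-0.01   0.993  0.114]
 [ 0.001  0.114 -0.993]
 [-1.    -0.01  -0.002]] [ 0.50665626 -0.09044033  0.11656952] [[-120.98930159 -109.4703719 ]]
jaw angle 6.536734266181744 track x 6.488249066003842
blue [ 224  145  169   34 5352] [[388, 178], [226, 177], [224, 153], [229, 145], [356, 145], [385, 149], [392, 153]] [[-41.0, -82.0], [-138.0, -82.0], [-139.0, -67.0], [-136.0, -62.0], [-62.0, -62.0], [-45.0, -64.0], [-41.0, -67.0]]
red [  225     0    80   145 10747] [[303, 0], [298, 143], [229, 143], [225, 0]] [[-93.0, 19.0], [-92.0, -67.0], [-139.0, -67.0], [-139.0, 19.0]]
red [ 230  179   67   76 4777] [[296, 179], [293, 253], [233, 254], [230, 179]] [[-93.0, -92.0], [-92.0, -150.0], [-138.0, -151.0], [-139.0, -92.0]]
red [  55  325   69   49 1405] [[123, 331], [56, 373], [57, 357], [77, 332], [96, 325]] [[-231.0, -224.0], [-296.0, -270.0], [-292.0, -252.0], [-270.0, -225.0], [-253.0, -218.0]]
```

View pics/a1.png

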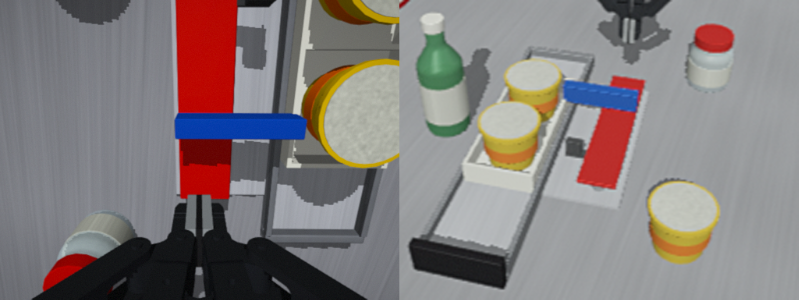

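The wrist view shows the shut fingers at (200,220) in the picture, centred on the red bar and behind the blue tab, whose rear edge is at track y ≈ -82 mm. The jar and spare cup are clear. I'm going down now.

Emit:
{"fn": "jog_arm", "kwargs": {"rows": [[0.025,0.004,0,0,0,0,0],[0.05,0.005,0,0,0,0,0],[0.07,0.005,0,0,0,0,0],[0.077,0.005,0,0,0,0,0],[0.077,0.005,0,0,0,0,0],[0.077,0.005,0,0,0,0,0]]}}

```text
time: 2.8
tool_pos: [0.5163, -0.0908, 0.0455]
tcp_rot: [1.123, 1.26, -1.125]
wrist_force: [0.5, -0.1, -0.5]
width: 0.0
```

Emit:
{"fn": "jog_arm", "kwargs": {"rows": [[0.01,-0.003,0,0,0,0,0],[0.018,-0.005,0,0,0,0,0],[0.024,-0.005,0,0,0,0,0],[0.028,-0.005,0,0,0,0,0],[0.03,-0.005,0,0,0,0,0],[0.03,-0.005,0,0,0,0,0],[0.03,-0.005,0,0,0,0,0]]}}

```text
time: 3.5
tool_pos: [0.512, -0.0916, 0.0159]
tcp_rot: [1.123, 1.26, -1.125]
wrist_force: [0.8, -0.2, 5.1]
width: 0.002
```

Emit:
{"fn": "jog_arm", "kwargs": {"rows": [[0.001,0,0,0,0,0,0],[0.0025,0,0,0,0,0,0],[0.0025,0,0,0,0,0,0],[0.0025,0,0,0,0,0,0]]}}

```text
time: 3.9
tool_pos: [0.512, -0.0917, 0.0138]
tcp_rot: [1.123, 1.26, -1.125]
wrist_force: [-0.0, 0.1, 5.9]
width: 0.005
```

```bash
python3 - <<'E'
from h import *
s=monitor.read_state();print(s["tool_pos"],s["wrist_force"],tr(s["tool_pos"][:2]),Ro.from_rotvec(s["tcp_rot"]).as_matrix().round(3))
w=imaging.read_camera("scene");sd=imaging.read_camera("side")
f=lambda a,x,y:cv2.resize(a[y:y+150,x:x+200],(400,300),interpolation=cv2.INTER_CUBIC)
cv2.imwrite("pics/a2.png",np.hstack([f(w,170,110),f(sd,180,130)]))
E
```

```text
[ 0.51201453 -0.09167427  0.01376374] [-0.03110819  0.05787122  5.91733518] [[-115.8047571  -111.30190058]] [[ 0.     0.993  0.115]
 [-0.002  0.115 -0.993]
 [-1.    -0.     0.002]]
```

View pics/a2.png

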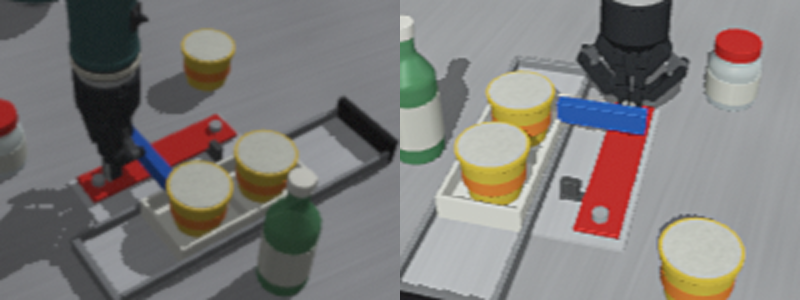

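The bar is visibly down (its guide posts stand proud at both ends), with TCP z at 13.8 mm and 5.9 N. Next is the first part of the push, stopping short of the tooth for a check.

Emit:
{"fn": "jog_arm", "kwargs": {"rows": [[0,0,-0.004,0,0,0,0],[0,0,-0.009,0,0,0,0],[0,0,-0.014,0,0,0,0],[0,0,-0.019,0,0,0,0],[0,0,-0.024,0,0,0,0],[0,0,-0.03,0,0,0,0],[0,0,-0.036,0,0,0,0],[0,0,-0.042,0,0,0,0],[0,0,-0.048,0,0,0,0],[0,0,-0.054,0,0,0,0],[0,0,-0.058,0,0,0,0],[0,0,-0.06,0,0,0,0],[0,0,-0.06,0,0,0,0]]}}

```text
time: 5.3
tool_pos: [0.5063, -0.0332, 0.0146]
tcp_rot: [1.121, 1.257, -1.124]
wrist_force: [1.1, -5.0, 5.3]
width: 0.001
```

```bash
python3 - <<'E'
from h import *
s=monitor.read_state();print(s["tool_pos"],s["wrist_force"],tr(s["tool_pos"][:2]))
sd=imaging.read_camera("side");cv2.imwrite("pics/side3.png",sd);p=imaging.camera_params("side")
h=cv2.cvtColor(sd,cv2.COLOR_BGR2HSV)
k,l,st,ce=cv2.connectedComponentsWithStats(cv2.inRange(h,(95,170,40),(130,255,255)))
for i in range(1,k):
    if st[i,4]<60: continue
    v,u=np.nonzero(l==i);a=cv2.approxPolyDP(cv2.convexHull(np.c_[u,v].astype(np.int32)),1.5,True)
    print(st[i],np.round(tr(cast(a,p,.062))).tolist())
E
```

```text
[ 0.50632176 -0.03324729  0.01458567] [ 1.06828498 -4.99235347  5.3110826 ] [[-114.85884444  -52.60556126]]
[254 190  47  19 582] [[-142.0, 4.0], [-60.0, 5.0], [-50.0, -3.0], [-42.0, -22.0], [-44.0, -33.0], [-139.0, -36.0]]
```

Emit:
{"fn": "jog_arm", "kwargs": {"rows": [[0.001,0,-0.005,0,0,0,0],[0.001,0,-0.01,0,0,0,0],[0.001,0,-0.016,0,0,0,0],[0.001,0,-0.022,0,0,0,0],[0.001,0,-0.028,0,0,0,0],[0.001,0,-0.034,0,0,0,0],[0.001,0,-0.04,0,0,0,0],[0.001,0,-0.046,0,0,0,0],[0.001,0,-0.052,0,0,0,0],[0.001,0,-0.057,0,0,0,0],[0.001,0,-0.062,0,0,0,0],[0.001,0,-0.066,0,0,0,0],[0.001,0,-0.069,0,0,0,0],[0.001,0,-0.071,0,0,0,0],[0.001,0,-0.071,0,0,0,0]]}}

```text
time: 6.85
tool_pos: [0.4993, 0.0361, 0.0141]
tcp_rot: [1.12, 1.254, -1.123]
wrist_force: [1.0, -5.6, 6.4]
width: 0.002
```

```bash
python3 - <<'E'
from h import *
s=monitor.read_state();print(s["tool_pos"],s["wrist_force"],tr(s["tool_pos"][:2]))
sd=imaging.read_camera("side");p=imaging.camera_params("side")
f=lambda a,x,y:cv2.resize(a[y:y+150,x:x+200],(400,300),interpolation=cv2.INTER_CUBIC)
cv2.imwrite("pics/a4.png",np.hstack([f(sd,150,160),f(imaging.read_camera("scene"),200,90)]))
h=cv2.cvtColor(sd,cv2.COLOR_BGR2HSV)
k,l,st,ce=cv2.connectedComponentsWithStats(cv2.inRange(h,(95,170,40),(130,255,255)))
for i in range(1,k):
    if st[i,4]<60: continue
    v,u=np.nonzero(l==i);a=cv2.approxPolyDP(cv2.convexHull(np.c_[u,v].astype(np.int32)),1.5,True)
    print(st[i],np.round(tr(cast(a,p,.062))).tolist())
E
```

```text
[0.499336   0.03605855 0.01414192] [ 1.01118303 -5.56619006  6.3658718 ] [[-113.96833778   17.04610993]]
[245 210  49  22 659] [[-143.0, 61.0], [-141.0, 73.0], [-64.0, 72.0], [-50.0, 64.0], [-42.0, 45.0], [-45.0, 35.0], [-138.0, 36.0]]
```

View pics/a4.png

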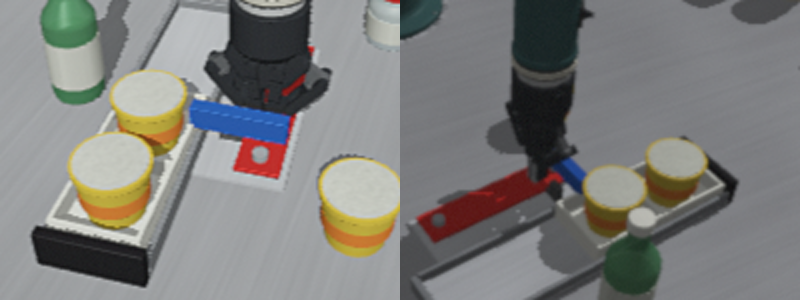

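The tab has passed the tooth and the carrier is almost at the stop. I'll push a few more millimetres gently until the force rises.

Emit:
{"fn": "jog_arm", "kwargs": {"rows": [[0.0005,0,-0.002,0,0,0,0],[0.0005,0,-0.003,0,0,0,0],[0.0005,0,-0.004,0,0,0,0],[0.0005,0,-0.004,0,0,0,0]]}}

```text
time: 7.35
tool_pos: [0.4993, 0.0385, 0.0141]
tcp_rot: [1.118, 1.253, -1.123]
wrist_force: [-0.1, -7.2, 6.4]
width: -0.001
```

Emit:
{"fn": "jog_arm", "kwargs": {"rows": [[0.0005,0,-0.003,0,0,0,0],[0.0005,0,-0.005,0,0,0,0],[0.0005,0,-0.006,0,0,0,0],[0.0005,0,-0.006,0,0,0,0]]}}

```text
time: 7.75
tool_pos: [0.4991, 0.042, 0.0141]
tcp_rot: [1.114, 1.25, -1.124]
wrist_force: [1.2, -11.9, 5.7]
width: 0.001
```

Emit:
{"fn": "jog_arm", "kwargs": {"rows": [[0,0,-0.003,0,0,0,0],[0,0,-0.005,0,0,0,0],[0,0,-0.005,0,0,0,0]]}}

```text
time: 8.05
tool_pos: [0.4991, 0.042, 0.0144]
tcp_rot: [1.106, 1.246, -1.125]
wrist_force: [1.1, -23.9, 5.7]
width: -0.002
```

```bash
python3 - <<'E'
from h import *
s=monitor.read_state();print(s["tool_pos"],s["wrist_force"],tr(s["tool_pos"][:2]),Ro.from_rotvec(s["tcp_rot"]).as_matrix().round(3))
sd=imaging.read_camera("side");p=imaging.camera_params("side")
cv2.imwrite("pics/a5.png",cv2.resize(sd[210:330,150:310],(800,600),interpolation=cv2.INTER_CUBIC))
h=cv2.cvtColor(sd,cv2.COLOR_BGR2HSV)
k,l,st,ce=cv2.connectedComponentsWithStats(cv2.inRange(h,(95,170,40),(130,255,255)))
for i in range(1,k):
    if st[i,4]<60: continue
    v,u=np.nonzero(l==i);a=cv2.approxPolyDP(cv2.convexHull(np.c_[u,v].astype(np.int32)),1.5,True)
    print(st[i],np.round(tr(cast(a,p,.062))).tolist())
E
```

```text
[0.49910999 0.04200677 0.01442485] [  1.06162347 -23.89648953   5.65518248] [[-113.52074678   22.98179522]] [[ 0.006  0.993  0.122]
 [-0.021  0.122 -0.992]
 [-1.     0.003  0.021]]
[244 212  50  22 662] [[-142.0, 70.0], [-140.0, 78.0], [-56.0, 77.0], [-42.0, 51.0], [-47.0, 40.0], [-139.0, 42.0]]
```

View pics/a5.png

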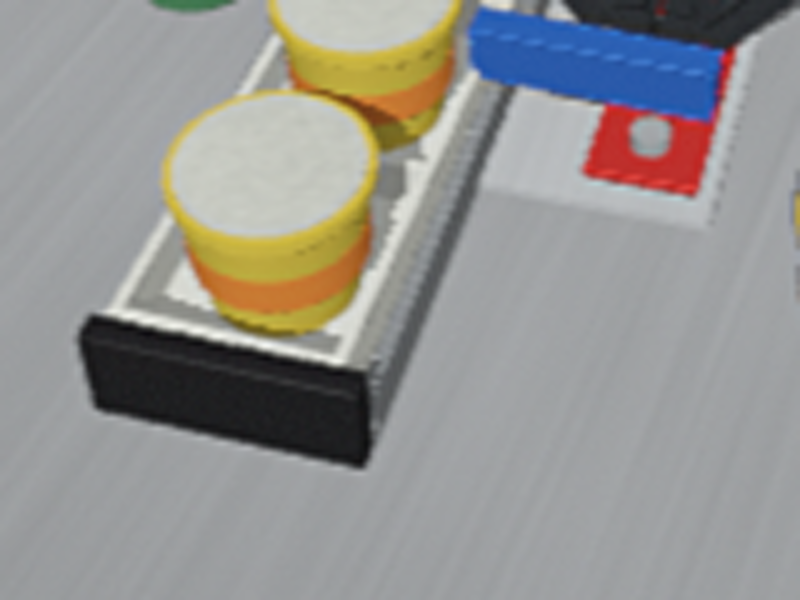

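The carrier's front wall is flush with the black stop, around (230,350) in this crop. The force rose to 24 N with no further motion, so it is home. Now I back off along the bar and then lift.

Emit:
{"fn": "jog_arm", "kwargs": {"rows": [[0,0,0.003,0,0,0,0],[0,0,0.006,0,0,0,0],[0,0,0.01,0,0,0,0],[0,0,0.01,0,0,0,0],[-0.01,0,0.01,0,0,0,0],[-0.022,0,0.01,0,0,0,0],[-0.04,0,0.01,0,0,0,0],[-0.07,0,0.011,0,0,0,0],[-0.11,0,0.012,0,0,0,0],[-0.14,0,0.012,0,0,0,0],[-0.14,0,0.012,0,0,0,0],[-0.14,0,0.012,0,0,0,0],[-0.14,0,0.012,0,0,0,0]]}}

```text
time: 9.4
tool_pos: [0.4982, 0.0329, 0.1534]
tcp_rot: [1.105, 1.248, -1.128]
wrist_force: [-0.3, -0.5, 0.4]
width: 0.001
```

```bash
python3 - <<'E'
from h import *
s=monitor.read_state();print(s["tool_pos"],s["wrist_force"],s["time"])
sd=imaging.read_camera("side");p=imaging.camera_params("side");sc=imaging.read_camera("scene")
f=lambda a,x,y:cv2.resize(a[y:y+150,x:x+200],(400,300),interpolation=cv2.INTER_CUBIC)
cv2.imwrite("pics/a6.png",np.hstack([f(sd,150,180),f(sc,190,110)]))
h=cv2.cvtColor(sd,cv2.COLOR_BGR2HSV)
for nm,m,z in(("blue",cv2.inRange(h,(95,170,40),(130,255,255)),.062),("red",mask(sd,"red"),.03)):
    k,l,st,ce=cv2.connectedComponentsWithStats(m)
    for i in range(1,k):
        v,u=np.nonzero(l==i);t=tr(cast(np.c_[u,v],p,z))
        if st[i,4]<60 or abs(t.mean(0)[0]+100)>60: continue
        a=cv2.approxPolyDP(cv2.convexHull(np.c_[u,v].astype(np.int32)),1.5,True)
        print(nm,st[i],np.round(tr(cast(a,p,z))).tolist())
E
```

```text
[0.49820825 0.03289661 0.15337965] [-0.28289727 -0.51328592  0.44550697] 9.4
blue [244 212  50  22 647] [[-142.0, 78.0], [-58.0, 77.0], [-50.0, 70.0], [-42.0, 51.0], [-43.0, 41.0], [-137.0, 42.0]]
red [275 176  32  46 859] [[-136.0, -147.0], [-138.0, 9.0], [-94.0, 1.0], [-93.0, -144.0]]
red [267 231  25  12 207] [[-138.0, 51.0], [-138.0, 71.0], [-94.0, 71.0], [-93.0, 51.0]]
```

View pics/a6.png

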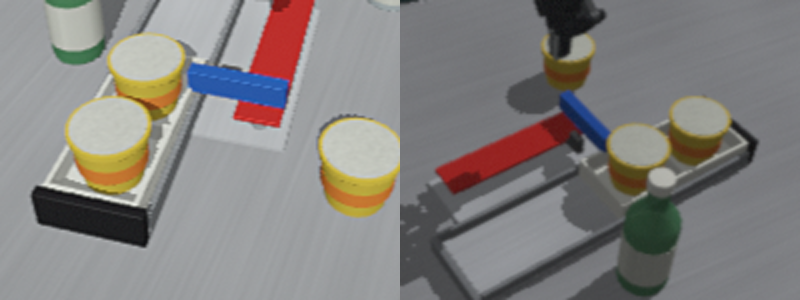

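The bar is up again with its posts hidden. The tooth shows behind the tab, at (575,140) in the right-hand view. Cups and carrier are seated, and the fingers are clear.

```bash
python3 -c "
from workcell import finish_job
print(finish_job())"
```

```text
the job is handed in; nothing more can be done
None
```

I pressed the red bar down with the shut fingertips and held it while pushing the blue tab until the carrier reached the black end stop. Then I backed off, lifted clear and handed the job in at about 9.5 s; no verdict was reported.

- **Bar pressed:** with the tab about 74 mm behind the track centre (91 mm short of the tooth), the fingertips stood at about 14 mm height. That puts the catch at roughly 16 mm of travel, with about 6 N of spring force.
- **Carrier home:** the push force rose to 24 N with no further movement, and the picture shows the carrier's front wall flush against the stop.
- **Catch locked:** after the lift, the tab had not moved in the side view, the bar was back up within what the camera can resolve, and the tooth was visible behind the tab.
- **Everything else:** both cups stood upright and the wrist force was near zero. The spare cup, jar and bottle were never touched and looked unmoved, though I did not measure them again afterwards.

The side view puts the tab about 2–5 mm further on than its nominal home position. I put that down to calibration and edge bias, since the first side-view measurement was off by a similar amount. No other check failed or disagreed.

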